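# Find the steel-charged grinding jar by weight and hold it over the sieve

## Robot

A 6-joint arm with a two-finger parallel gripper is mounted at the origin on a cart in front of the work surface, level with it; the furniture and walls round the work are solid. World frame = base frame: x ahead of the robot, y to its left, z up, the work surface at z = 0. Lengths are in m, angles in degrees, forces in N, time in s.
With the tool pointing down it reaches from about 0.3 to 0.75 m from the base axis. Payload 8.5 kg.
Tool frame: the origin (TCP) lies between the finger pads; the fingertips stand 17 mm ahead of it and the grasp point (between the pads) lies 2 mm behind it (bot.finger_overhang is the distance from the TCP to the fingertips, in m); x points along the fingers, z is the direction in which the jaws open and shut, and the axes are right-handed (so a half turn about x gives the same grasp; the last joint's range is limited). The gripper opens to 88 mm and grips with 3 to 60 N. Pads are 18 mm wide; open, the fingers measure 123 mm over their backs; the gripper's body (75 mm by 187 mm) begins 45 mm behind the grasp point.
Start: joints at [58.31, 21.807, 74.336, -0, 83.858, -12.336], TCP at [0.182, 0.519, 0.256] pointing down, gripper open.
Joint ranges: [-178.18, 178.18], [-50.72, 133.34], [12.68, 142.11], [-81.47, 261.47], [9.98, 163.14], [-165.26, 165.26]. Speed limits (degrees/s): [136.94, 136.94, 180, 180, 180, 180].

## Interface

Orientations are given as [roll, pitch, yaw] about the fixed x, y, z axes, in that order (R = Rz(yaw) Ry(pitch) Rx(roll)).
In Python, from bench import bot, optics gives the robot as it stands.
- The arm moves only by the tool send_rows, never from a script. Its arguments are lists of equal length, an entry for each row: "xyz": the shift along the tool's x, y, z in cm, a list of three; "rotation": the turn, a rotation vector about the tool's x, y, z in degrees, a list of three; "gripper": the finger opening in cm, from 0 to 8.81. In form: {"xyz": [[dx, dy, dz], ...], "rotation": [[rx, ry, rz], ...], "gripper": [gripper, ...]}. A call has 1 to 10 rows; each row shifts and turns the pose as measured when the row begins, along the tool's axes as they then stand; what a row does not reach is not made up. A row lasts 1/12 s, in which the tool goes at most 41.7 mm and 7.16 degrees, less where a joint would pass 70% of its speed; a pose out of reach is approached as far as the arm can. A call is refused whole if a number of a shift passes 4.17 or a number of a turn 7.16, either way. A call with a gripper value outside its range is refused whole. The fingers move at their own pace and stop on an object; "squeeze" is the grip in N (left out, the last holds). Time passes only in rows, so rows that do not move let the fingers close. It gives the time, the measured TCP pose, the force and the opening at its end, in the units of the state.
- bot.state(): the state, without advancing time (a new reading comes with each control period).
- optics.snapshot(name): name is "scene" or "top" or "wrist"; returns a dict with "img" (420x560x3 uint8, red, green, blue), "fx", "fy", "cx", "cy" (pixels), "cam_to_world" (4x4, takes a point from camera to world coordinates). Camera axes: x right, y down, z forward; pixel columns grow to the right and rows downward; lengths in m; the calibration is good to about 2 mm. A picture is of the moment at which its call begins. There is no depth.
- bot.finish_job(): hands the job in, once; it reports no verdict.
Trained networks look in the newest picture that a camera, given by its name, has taken for a name from the list of things; names that differ only in an ending like _2 or _b are one class to them, and where a whole thing is asked for, a point or a joint stands for the part that bears it (a point fixed in the world has none). Each returns a list of dicts, best first, with "p" (0 to 1); they miss things now and then, are a little off and sometimes report something else, mostly with a low value. They report only what shows in the picture. A call takes as long as a camera call. They do not tell look-alikes from the thing itself.
- optics.boxes_of(camera, label): "at" ([x, y, z] in m, in world coordinates, good to about 4 mm: the middle of the surface that is visible of it).
- optics.outline_of(camera, label): "mask" (420x560 bool, what is visible of it).
- optics.mark_of(camera, label): "at" ([x, y, z] in m, in world coordinates, good to about 4 mm: a listed point, or the origin of a listed thing).
The state is a dict: "time_s": time; "qpos": joint angles; "qd": joint speeds; "joint_efforts": joint torques, N m; "ee_pos": TCP position; "tcp_rot": TCP orientation; "contact_force": force on the tool from outside, world axes, zero at the start; "torque": the same for the moment, N m; "opening": opening from 0.0 (shut) to 1.0 (fully open).
Only numpy, scipy, OpenCV 4.12 (cv2) and the standard library are available. Lean on these libraries where they do the work, as an engineer would, in place of code of your own. Each camera call takes 0.05 s, during which the arm holds its last target.

## Task

Fold the jar carrier's handle down to the far side until its arms rest in their clips, so that it no longer stands over the two grinding jars. One closed jar is charged with a solid steel grinding rod and the other with a light plastic one, but they look the same: lift each clear of its well in turn to feel which is heavier, and put the lighter one back upright, fully down in a well and let go. Finish while still holding the heavier jar in the gripper, upright and still, about a hand's breadth above the middle of the sieve, with the handle left down and the things lying around left alone.

Things in the scene. Friction and masses are not known exactly. Their poses are not given: they have to be found in the camera images.
- carrier: grey plastic jar carrier, fixed in place on rubber feet: block 120 (x) by 246 (y) mm, top at height 30 mm, two round wells side by side along y. Origin: centre of its underside on the bench; x points to the far side, away from the robot, where the handle folds down; z up
- well_left (a point): centre of the floor of the carrier's well at y = +60 mm (carrier frame), 12 mm above the bench; the well is 52 mm wide, 18 mm deep, with a 3 mm chamfer
- well_right (a point): centre of the floor of the well at y = -60 mm, otherwise as the other
- bail (a joint): angle of the carrier's steel bail handle (rad): 0 = folded down level on the carrier's +x side, arms resting in the clips; pi/2 = straight up over the jars. It starts near upright. A stiff hinge: it stays where it is left and needs 2 to 3 N at the grip to swing; stops at 0 and 1.95
- bail_hinge (a point): midpoint of the handle's hinge line, 46 mm above the bench, on the carrier's centre; the line runs along the carrier's y
- bail_grip (a point): centre of the handle's ribbed black round grip, 120 mm from the hinge line: 18 mm thick, 110 mm long along the carrier's y. The arms are 8 mm rods at y = +-134 mm; when down, the grip lies 46 mm above the bench, 120 mm from the hinge, with nothing beneath it
- jar_1: one of two outwardly identical upright steel screw-top grinding jars, 84 mm high: body 46 mm in diameter up to height 55, ribbed lid 50 mm in diameter from 58 to 84 (grip across the lid). Origin: centre of the underside, z up. Either jar, in either well, may be the heavier: it weighs 0.57 to 0.69 kg with its steel rod, the lighter 0.33 to 0.39 kg; the rod inside is a little loose
- jar_2: one of two outwardly identical upright steel screw-top grinding jars, 84 mm high: body 46 mm in diameter up to height 55, ribbed lid 50 mm in diameter from 58 to 84 (grip across the lid). Origin: centre of the underside, z up. Either jar, in either well, may be the heavier: it weighs 0.57 to 0.69 kg with its steel rod, the lighter 0.33 to 0.39 kg; the rod inside is a little loose
- sieve: round steel laboratory sieve in its receiver pan, fixed on the bench, 159 mm across at the rim, 69 mm high, wire mesh inside at height 37 mm. Origin: centre of its underside
- sieve_rim (a point): centre of the sieve's open mouth, level with the rim, 69 mm above the bench
- timer: bystander: loose white digital timer, 62 x 66 x 17 mm, right of the sieve; origin centre of its underside
- weigh_boat: bystander: loose small white weighing boat with seeds, 62 x 62 x 14 mm, behind the sieve; origin centre of its underside
Not all that is in view belongs to the job. Leave any blue look-alike of the jar_1 alone. What is shaped like the jar_2 but red is not meant.

How it is judged (in metres and radians):
On the way, in this order (a step that is already met when the one before it is completed fails the run):
1. the handle is folded down into its clips, both jars still standing in their wells (value of joint bail below 0.06 rad and horizontal distance between each of jar_1, jar_2 and carrier below 0.07 m and z of each of jar_1, jar_2 in the frame of carrier below 0.016 m and angle between each of jar_1, jar_2's own z axis and vertical below 0.1 rad), for 0.2 s.
2. the lighter jar is held clear of its well (the heavier, standing in its own, may have been lifted before) (value of joint bail below 0.06 rad and ((contact force between the fingers and jar_1 above 1 N and z of jar_1 in the frame of carrier above 0.034 m and horizontal distance between jar_2 and carrier below 0.07 m and z of jar_2 in the frame of carrier below 0.016 m and angle between jar_2's own z axis and vertical below 0.1 rad and contact force between jar_2 and carrier above 4.7 N) or (contact force between the fingers and jar_2 above 1 N and z of jar_2 in the frame of carrier above 0.034 m and horizontal distance between jar_1 and carrier below 0.07 m and z of jar_1 in the frame of carrier below 0.016 m and angle between jar_1's own z axis and vertical below 0.1 rad and contact force between jar_1 and carrier above 4.7 N))), for 0.2 s.
3. the lighter jar is back: both jars stand fully down in the wells, let go (horizontal distance between each of jar_1, jar_2 and carrier below 0.07 m and z of each of jar_1, jar_2 in the frame of carrier below 0.016 m and angle between each of jar_1, jar_2's own z axis and vertical below 0.1 rad and contact force between the fingers and jar_1 below 0.1 N and contact force between the fingers and jar_2 below 0.1 N), for 0.2 s.
4. the heavier jar is held still and upright above the middle of the sieve, the lighter standing in its well (((contact force between the fingers and jar_1 above 1 N and horizontal distance between jar_1 and sieve_rim below 0.04 m and z of jar_1 in the frame of sieve_rim between 0.03 and 0.17 m and angle between jar_1's own z axis and vertical below 0.2 rad and contact force between jar_1 and sieve below 0.05 N and linear speed of jar_1 below 0.03 m/s and horizontal distance between jar_2 and carrier below 0.07 m and z of jar_2 in the frame of carrier below 0.016 m and angle between jar_2's own z axis and vertical below 0.1 rad and contact force between the fingers and jar_2 below 0.1 N and contact force between jar_2 and carrier between 1 and 4.7 N) or (contact force between the fingers and jar_2 above 1 N and horizontal distance between jar_2 and sieve_rim below 0.04 m and z of jar_2 in the frame of sieve_rim between 0.03 and 0.17 m and angle between jar_2's own z axis and vertical below 0.2 rad and contact force between jar_2 and sieve below 0.05 N and linear speed of jar_2 below 0.03 m/s and horizontal distance between jar_1 and carrier below 0.07 m and z of jar_1 in the frame of carrier below 0.016 m and angle between jar_1's own z axis and vertical below 0.1 rad and contact force between the fingers and jar_1 below 0.1 N and contact force between jar_1 and carrier between 1 and 4.7 N))), for 0.2 s.
At the end, for the whole second after the job is handed in: handle down (within 0.06 rad); lighter jar upright, let go, fully down in a well (underside below 16 mm in the carrier); heavier jar held by the fingers, still, within 0.2 rad of upright, its underside 30 to 170 mm above the sieve's rim, within 40 mm of its centre (value of joint bail below 0.06 rad and ((contact force between the fingers and jar_1 above 1 N and horizontal distance between jar_1 and sieve_rim below 0.04 m and z of jar_1 in the frame of sieve_rim between 0.03 and 0.17 m and angle between jar_1's own z axis and vertical below 0.2 rad and contact force between jar_1 and sieve below 0.05 N and linear speed of jar_1 below 0.03 m/s and horizontal distance between jar_2 and carrier below 0.07 m and z of jar_2 in the frame of carrier below 0.016 m and angle between jar_2's own z axis and vertical below 0.1 rad and contact force between the fingers and jar_2 below 0.1 N and contact force between jar_2 and carrier between 1 and 4.7 N) or (contact force between the fingers and jar_2 above 1 N and horizontal distance between jar_2 and sieve_rim below 0.04 m and z of jar_2 in the frame of sieve_rim between 0.03 and 0.17 m and angle between jar_2's own z axis and vertical below 0.2 rad and contact force between jar_2 and sieve below 0.05 N and linear speed of jar_2 below 0.03 m/s and horizontal distance between jar_1 and carrier below 0.07 m and z of jar_1 in the frame of carrier below 0.016 m and angle between jar_1's own z axis and vertical below 0.1 rad and contact force between the fingers and jar_1 below 0.1 N and contact force between jar_1 and carrier between 1 and 4.7 N))); the arm keeps its last pose, push and grip.
It fails at once if a jar is tipped over (angle between any of jar_1, jar_2's own z axis and vertical above 0.6 rad).
It fails at once if a bystander is moved by more than 20 mm (distance of any of timer, weigh_boat from where it was at the start of the episode above 0.02 m).
It also fails if it takes over 72 s, if anything falls off the work surface, if the arm or the gripper's body presses on something with over 40 N, if the wrist force passes 120 N, or if a joint passes its speed limit or range.

## Working session

There is one attempt and no reset: what is moved stays moved. The work goes in short steps, Python scripts to look and compute and a tool call to move; the robot and the scene stay as the last step left them, time stands still between calls to the robot, and variables do not carry over. Pictures are saved under pics/ and viewed, and the job is handed in when it is done.

Besides the shell and the picture viewer there is one more tool, called as name(argument=value, ...) on one line, values as JSON. send_rows: Moves the arm, as the interface text tells. Its arguments: {"type":"object","properties":{"xyz":{"type":"array","items":{"type":"array","items":{"type":"number"}}},"rotation":{"type":"array","items":{"type":"array","items":{"type":"number"}}},"gripper":{"type":"array","items":{"type":"number"}},"squeeze":{"type":"number"}},"required":["xyz","rotation","gripper"]}

```bash
mkdir -p pics; ls
cat > h.py <<'E'
from bench import bot, optics
import numpy as np, cv2
def snap(n,f):
    s=optics.snapshot(n); cv2.imwrite('pics/'+f,s['img'][:,:,::-1]); return s
E
python3 - <<'E'
from h import *
print(bot.state())
for c in ['scene','top','wrist']:
    s=snap(c,c+'0.png'); print(c,s['fx'],np.round(s['cam_to_world'],3).tolist())
    for l in ['carrier','well_left','well_right','bail_hinge','bail_grip','jar_1','sieve','sieve_rim','timer','weigh_boat']:
        print(l,[(np.round(d['at'],3).tolist(),round(d['p'],2)) for d in optics.mark_of(c,l)])
E
```

```text
pics
{'time_s': 0.0, 'qpos': array([ 5.83096870e+01,  2.18417117e+01,  7.43840760e+01,  4.82856526e-04,
        8.38579632e+01, -1.23379068e+01]), 'qd': array([ 0.05985323, -0.030575  , -0.06535677,  0.05528327,  0.07189864,
        0.05634809]), 'joint_efforts': array([ 3.29412342e-04, -4.37925231e+01, -2.24559385e+01,  7.13344943e-02,
        3.52527201e-02, -1.21904045e-04]), 'ee_pos': array([0.18214227, 0.51869862, 0.25513498]), 'tcp_rot': array([ 167.33371257,   89.91624769, -122.01874563]), 'contact_force': array([0.20729602, 0.11478813, 0.41496437]), 'torque': array([-0.00480204,  0.02043716, -0.02583337]), 'opening': 1.001214893305377}
scene 454.44186916368477 [[0.713, -0.522, 0.469, -0.095], [-0.702, -0.52, 0.487, -0.658], [-0.01, -0.676, -0.737, 1.002], [0.0, 0.0, 0.0, 1.0]]
carrier [([0.539, 0.112, 0.001], 0.72), ([0.525, 0.054, 0.014], 0.43)]
well_left [([0.542, 0.168, 0.015], 0.67), ([0.544, 0.17, 0.013], 0.39)]
well_right [([0.529, 0.05, 0.015], 0.63), ([0.542, 0.168, 0.012], 0.63), ([0.488, -0.24, -0.001], 0.54)]
bail_hinge [([0.535, 0.112, 0.047], 0.72)]
bail_grip [([
[... 558 characters left out ...]
 [([0.533, 0.051, 0.014], 0.77)]
bail_hinge [([0.539, 0.108, 0.046], 0.66)]
bail_grip [([0.559, 0.108, 0.162], 0.94)]
jar_1 [([0.378, 0.07, -0.001], 0.8), ([0.324, 0.331, 0.001], 0.67), ([0.544, 0.168, 0.011], 0.64), ([0.533, 0.053, 0.013], 0.64), ([0.543, 0.174, 0.015], 0.19)]
sieve [([0.49, -0.234, 0.004], 0.58)]
sieve_rim [([0.49, -0.236, 0.069], 0.63)]
timer [([0.543, -0.442, 0.002], 0.82)]
weigh_boat [([0.692, -0.123, 0.005], 0.71)]
wrist 336.77893891109113 [[0.332, 0.904, 0.268, 0.115], [0.943, -0.318, -0.095, 0.544], [-0.0, 0.285, -0.959, 0.385], [0.0, 0.0, 0.0, 1.0]]
carrier []
well_left []
well_right []
bail_hinge []
bail_grip []
jar_1 []
sieve []
sieve_rim []
timer []
weigh_boat []
```

View pics/scene0.png

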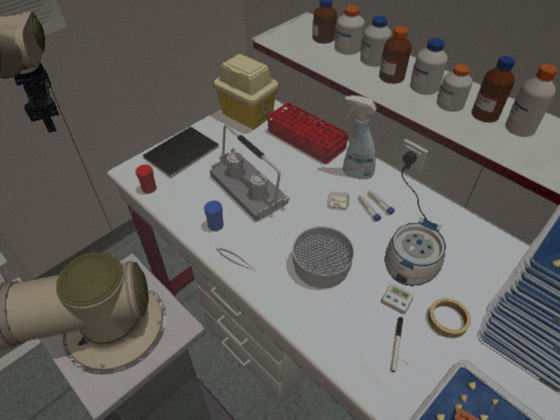

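View pics/top0.png

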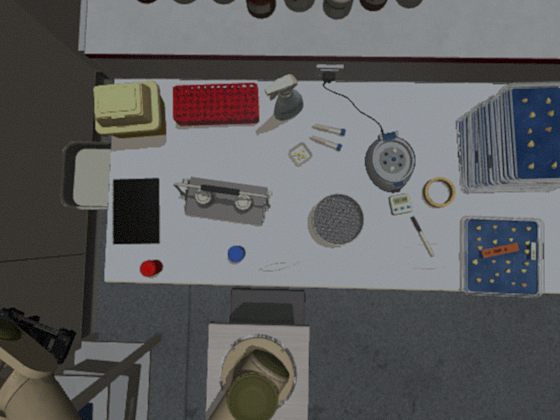

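The two steel jars stand in the carrier's wells, at scene (234,162) and (258,186). The look-alikes are blue at (214,215) and red at (147,180). I'll confirm this in an enlarged crop and compute the carrier frame and the first move.

```bash
cat >> h.py <<'E'
from scipy.spatial.transform import Rotation as Ro
W=dict(L=np.array([.5435,.171]),R=np.array([.531,.0515]))
def frame():
    c=(W['L']+W['R'])/2; y=W['L']-W['R']; y/=np.linalg.norm(y); return c,np.array([y[1],-y[0]]),y
def go(target,zdir=None):
    st=bot.state(); R=Ro.from_euler('xyz',st['tcp_rot'],degrees=True)
    d=R.inv().apply(np.array(target)-st['ee_pos'])*100
    if zdir is None: rv=np.zeros(3)
    else:
        z=np.array([*zdir,0.]);z/=np.linalg.norm(z); x=np.array([0,0,-1.]); y=np.cross(z,x)
        best=min([np.stack([x,s*y,s*z],1) for s in(1,-1)],key=lambda M:(R.inv()*Ro.from_matrix(M)).magnitude())
        rv=(R.inv()*Ro.from_matrix(best)).as_rotvec(degrees=True)
    print('shift cm',d.round(2),'rotvec',rv.round(2),'q',st['qpos'].round(1),'F',st['contact_force'].round(2),'t',round(st['time_s'],2),'pos',st['ee_pos'].round(4))
    print('tool axes',R.as_matrix().round(3).tolist())
E
python3 - <<'E'
from h import *
i=cv2.imread('pics/scene0.png')[110:240,120:310]
cv2.imwrite('pics/crop0.png',cv2.resize(i,None,fx=4,fy=4,interpolation=cv2.INTER_CUBIC))
c,x,y=frame(); print(c,x,y,np.degrees(np.arctan2(x[1],x[0])))
go([.559,.1085,.25],x)
E
```

```text
[0.53725 0.11125] [ 0.99457365 -0.1040349 ] [0.1040349  0.99457365] -5.971565897796408
shift cm [  0.57 -49.14 -26.23] rotvec [76.62 -0.    0.  ] q [ 58.3  21.8  74.3  -0.   83.9 -12.3] F [-0.73 -0.45  0.29] t 1.65 pos [0.1823 0.5189 0.2557]
tool axes [[-0.0, -0.943, 0.331], [-0.0, 0.331, 0.943], [-1.0, 0.0, -0.0]]
```

View pics/crop0.png

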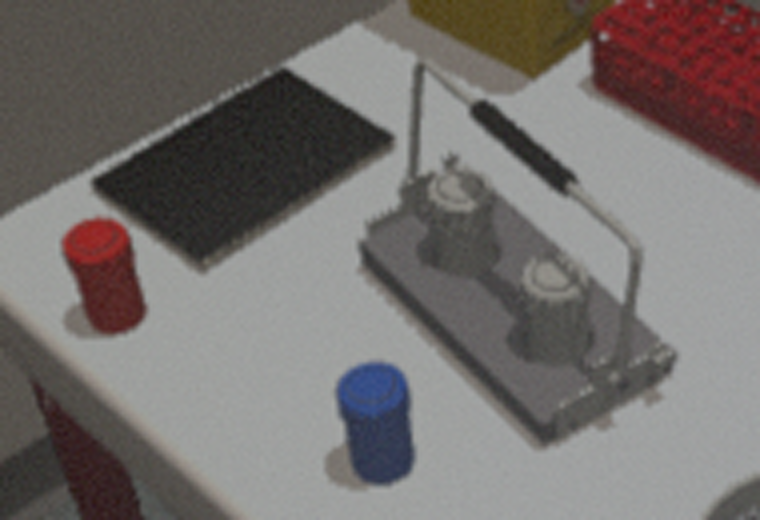

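The crop confirms the targets: the steel jars are under the handle, and the red and blue ones stand apart on the bench. I'll turn the tool first.

send_rows(xyz=[[0,0,0],[0,0,0],[0,0,0],[0,0,0],[0,0,0],[0,0,0],[0,0,0],[0,0,0],[0,0,0],[0,0,0]], rotation=[[7.1,0,0],[7.1,0,0],[7.1,0,0],[7.1,0,0],[7.1,0,0],[7.1,0,0],[7.1,0,0],[7.1,0,0],[7.1,0,0],[7.1,0,0]], gripper=[8.8,8.8,8.8,8.8,8.8,8.8,8.8,8.8,8.8,8.8])

```text
time_s: 2.48
ee_pos: [0.1822, 0.5189, 0.2557]
tcp_rot: [-124.9, 90.0, -126.1]
contact_force: [-0.3, 0.5, -0.1]
opening: 1.003
```

Run:
```python
from h import *
c,x,y=frame()
go([.559,.1085,.25],x)
```

```text
shift cm [  0.57 -40.27  38.5 ] rotvec [ 4.81 -0.01  0.01] q [58.3 21.8 74.3  0.  83.9 59.5] F [-0.32  0.5  -0.07] t 2.48 pos [0.1822 0.5189 0.2557]
tool axes [[-0.0, 0.02, 1.0], [-0.0, 1.0, -0.02], [-1.0, -0.0, -0.0]]
```

send_rows(xyz=[[0,-2.7,2.6],[0,-2.7,2.6],[0,-2.7,2.6],[0,-2.7,2.6],[0,-2.7,2.6],[0,-2.7,2.6],[0,-2.7,2.6],[0,-2.7,2.6],[0,-2.7,2.6],[0,-2.7,2.6]], rotation=[[4.8,0,0],[0,0,0],[0,0,0],[0,0,0],[0,0,0],[0,0,0],[0,0,0],[0,0,0],[0,0,0],[0,0,0]], gripper=[8.8,8.8,8.8,8.8,8.8,8.8,8.8,8.8,8.8,8.8])

```text
time_s: 3.32
ee_pos: [0.4178, 0.2156, 0.2556]
tcp_rot: [62.2, 89.8, 56.2]
contact_force: [1.1, 0.1, 0.1]
opening: 0.999
```

Run:
```python
from h import *
c,x,y=frame()
go([.559,.1085,.25],x)
```

```text
shift cm [ 0.56 -9.19 15.15] rotvec [ 0.03  0.09 -0.16] q [12.8 13.7 86.4  0.1 79.7 18.7] F [1.08 0.11 0.06] t 3.32 pos [0.4178 0.2156 0.2556]
tool axes [[0.002, 0.104, 0.995], [0.003, 0.995, -0.104], [-1.0, 0.003, 0.002]]
```

send_rows(xyz=[[0,-1.8,3.0],[0,-1.8,3.0],[0,-1.8,3.0],[0,-1.8,3.0],[0,-1.8,3.0],[0,0,0]], rotation=[[0,0,0],[0,0,0],[0,0,0],[0,0,0],[0,0,0],[0,0,0]], gripper=[8.8,8.8,8.8,8.8,8.8,8.8])

```text
time_s: 3.82
ee_pos: [0.5663, 0.0976, 0.2559]
tcp_rot: [30.2, 89.7, 23.9]
contact_force: [-0.0, 0.0, -0.2]
opening: 1.0
```

Run:
```python
from h import *
c,x,y=frame()
s=snap('wrist','w1.png')
for l in ['bail_grip','jar_1','well_left','well_right']:
    print(l,[(np.round(d['at'],4).tolist(),round(d['p'],2)) for d in optics.mark_of('wrist',l)])
go([.559,.1085,.163-.002],x)
```

```text
bail_grip [([0.558, 0.1109, 0.1653], 0.94)]
jar_1 [([0.5298, 0.0532, 0.0137], 0.8), ([0.3745, 0.0732, -0.0034], 0.77), ([0.4862, -0.2369, 0.0005], 0.69), ([0.5448, 0.1709, 0.013], 0.56)]
well_left []
well_right [([0.5349, 0.0543, 0.017], 0.74)]
shift cm [ 9.61  0.55 -0.36] rotvec [-0.09  0.17 -0.19] q [-1.6 23.8 70.9  0.2 85.1  4.4] F [-0.61 -0.73 -0.42] t 4.07 pos [0.5617 0.1024 0.2571]
tool axes [[0.003, 0.106, 0.994], [0.003, 0.994, -0.106], [-1.0, 0.003, 0.003]]
```

View pics/w1.png

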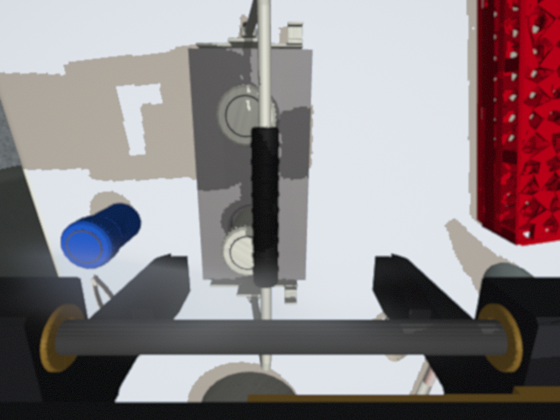

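The wrist view shows the grip (265,205) between the open fingers, nearly parallel to the tool's y axis. Now descend.

send_rows(xyz=[[2.4,0.6,-0.4],[2.4,0,0],[2.4,0,0],[2.0,0,0],[0,0,0],[0,0,0]], rotation=[[0,0,0],[0,0,0],[0,0,0],[0,0,0],[0,0,0],[0,0,0]], gripper=[8.8,8.8,8.8,8.8,8.8,8.8])

```text
time_s: 4.57
ee_pos: [0.5545, 0.1157, 0.1666]
tcp_rot: [24.1, 89.4, 18.6]
contact_force: [0.4, 1.1, 0.2]
opening: 0.998
```

Run:
```python
from h import *
c,x,y=frame()
go([.5585,.109,.1635-.002],x)
```

```text
shift cm [ 0.51 -0.64  0.46] rotvec [ 0.45  0.57 -0.26] q [-0.3 27.7 80.3  0.2 71.5  5.2] F [0.35 1.14 0.24] t 4.57 pos [0.5545 0.1157 0.1666]
tool axes [[0.01, 0.096, 0.995], [0.003, 0.995, -0.096], [-1.0, 0.004, 0.01]]
```

send_rows(xyz=[[0.5,-0.6,0.4],[0,0,0],[0,0,0],[0,0,0],[0,0,0],[0,0,0],[0,0,0],[0,0,0]], rotation=[[0.4,0.5,-0.2],[0,0,0],[0,0,0],[0,0,0],[0,0,0],[0,0,0],[0,0,0],[0,0,0]], gripper=[8.8,1.2,1.2,1.2,1.2,1.2,1.2,1.2], squeeze=12)

```text
time_s: 5.23
ee_pos: [0.5596, 0.1097, 0.1673]
tcp_rot: [9.2, 89.4, 3.3]
contact_force: [-0.1, 0.7, 0.2]
opening: 0.494
```

Run:
```python
from h import *
c,x,y=frame()
s=snap('wrist','w2.png')
print(bot.state()['opening'])
go([.5585,.109,.1635-.002],x)
```

```text
0.4498805980658165
shift cm [ 0.58 -0.09 -0.1 ] rotvec [ 0.1   0.55 -0.09] q [-0.8 28.  79.5  0.  71.9  5.1] F [-0.26 -0.03  0.58] t 5.28 pos [0.5595 0.1098 0.1673]
tool axes [[0.01, 0.102, 0.995], [0.001, 0.995, -0.102], [-1.0, 0.002, 0.01]]
```

View pics/w2.png

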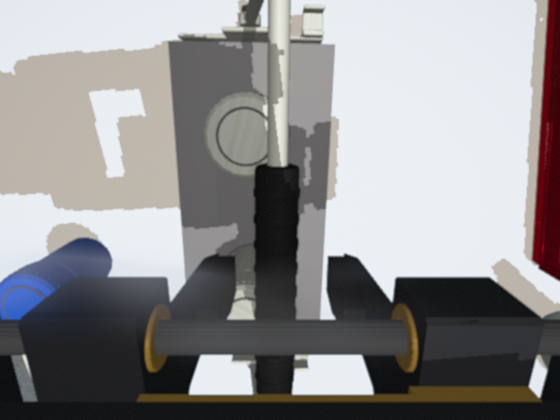

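The grip is between the fingers at (277,250). I'll lower a little more and finish closing.

send_rows(xyz=[[0.6,0,0],[0,0,0],[0,0,0],[0,0,0],[0,0,0],[0,0,0],[0,0,0],[0,0,0]], rotation=[[0,0.5,0],[0,0,0],[0,0,0],[0,0,0],[0,0,0],[0,0,0],[0,0,0],[0,0,0]], gripper=[1.2,1.2,1.2,1.2,1.2,1.2,1.2,1.2])

```text
time_s: 5.95
ee_pos: [0.5593, 0.1098, 0.1605]
tcp_rot: [128.0, 89.9, 122.1]
contact_force: [-1.1, 0.4, 0.8]
opening: 0.188
```

Run:
```python
from h import *
c,x,y=frame()
print(bot.state()['opening']*88)
go([.5585,.109,.1635-.002],x)
# arc plan
h=np.array([*c,.046]); st=bot.state(); r=st['ee_pos']+[0,0,.002]-h
X=r[:2]@x; print('x,z',X,r[2],np.hypot(X,r[2]),np.degrees(np.arctan2(r[2],X)))
```

```text
16.558582619650373
shift cm [-0.1  -0.09 -0.07] rotvec [ 0.08 -0.07 -0.09] q [-0.8 28.6 79.7  0.1 71.7  5. ] F [-1.09  0.35  0.8 ] t 5.95 pos [0.5593 0.1098 0.1605]
tool axes [[-0.001, 0.103, 0.995], [0.002, 0.995, -0.103], [-1.0, 0.002, -0.001]]
x,z 0.02208326858383136 0.11645257619287329 0.11852794292192281 79.26232101165382
```

send_rows(xyz=[[0.2,0,0.8],[0.2,0,0.8],[0.3,0,0.8],[0.3,0,0.8],[0.4,0,0.7],[0.4,0,0.7],[0.5,0,0.7],[0.5,0,0.7]], rotation=[[0,0,0],[0,0,0],[0,0,0],[0,0,0],[0,0,0],[0,0,0],[0,0,0],[0,0,0]], gripper=[1.2,1.2,1.2,1.2,1.2,1.2,1.2,1.2])

```text
time_s: 6.62
ee_pos: [0.6206, 0.1027, 0.1263]
tcp_rot: [-177.4, 89.2, 176.7]
contact_force: [-5.1, -1.1, -1.7]
opening: 0.176
```

```bash
cat >> h.py <<'E'
def arc(n=6,end=0.):
    c,x,y=frame(); h=np.array([*c,.046]); st=bot.state(); r=st['ee_pos']+[0,0,.002]-h
    X=r[:2]@x; a=np.degrees(np.arctan2(r[2],X)); print('op',st['opening']*88,'x,z,y',X,r[2],r[:2]@y,'r',np.hypot(X,r[2]),'ang',a)
    A=np.radians(np.linspace(a,end,n+1)[1:]); P=np.stack([.12*np.cos(A),.12*np.sin(A)],1); P=np.vstack([[X,r[2]],P])
    print('down,fwd cm',[(round(-d[1]*100,2),round(d[0]*100,2)) for d in np.diff(P,axis=0)])
    go(st['ee_pos'],x)
E
python3 - <<'E'
from h import *
arc(8)
E
```

```text
op 15.511441985706156 x,z,y 0.08374136426434774 0.08230317864486929 0.00015856557854890358 r 0.11741562631908686 ang 44.50374818596301
down,fwd cm [(np.float64(0.69), np.float64(0.96)), (np.float64(0.94), np.float64(0.69)), (np.float64(1.0), np.float64(0.59)), (np.float64(1.06), np.float64(0.49)), (np.float64(1.1), np.float64(0.39)), (np.float64(1.13), np.float64(0.28)), (np.float64(1.15), np.float64(0.17)), (np.float64(1.16), np.float64(0.06))]
shift cm [0. 0. 0.] rotvec [ 0.08 -0.84  0.04] q [-1.4 36.3 71.2  0.  73.3  4.5] F [-5.13 -1.13 -1.74] t 6.62 pos [0.6206 0.1027 0.1263]
tool axes [[-0.015, 0.103, 0.995], [0.001, 0.995, -0.103], [-1.0, -0.001, -0.015]]
```

Following well. Continuing along the arc.

send_rows(xyz=[[0.8,0,0.8],[0.9,0,0.7],[1.0,0,0.6],[1.1,0,0.5],[0,0,0]], rotation=[[0,-0.8,0],[0,0,0],[0,0,0],[0,0,0],[0,0,0]], gripper=[1.2,1.2,1.2,1.2,1.2])

```text
time_s: 7.03
ee_pos: [0.6489, 0.0995, 0.0818]
tcp_rot: [-171.6, 89.6, -177.5]
contact_force: [-1.9, -0.8, -3.5]
opening: 0.171
```

Run:
```python
from h import *
arc(5)
```

```text
op 15.00833332410352 x,z,y 0.11228922818671662 0.037848793797304145 -8.408920665445909e-05 r 0.11849642171255367 ang 18.627172295265463
down,fwd cm [(np.float64(0.7), np.float64(0.37)), (np.float64(0.76), np.float64(0.18)), (np.float64(0.77), np.float64(0.13)), (np.float64(0.78), np.float64(0.08)), (np.float64(0.78), np.float64(0.03))]
shift cm [0. 0. 0.] rotvec [ 0.06 -0.36  0.05] q [-1.6 41.3 69.1 -0.  70.   4.3] F [-1.87 -0.79 -3.45] t 7.03 pos [0.6489 0.0995 0.0818]
tool axes [[-0.006, 0.103, 0.995], [-0.0, 0.995, -0.103], [-1.0, -0.001, -0.006]]
```

send_rows(xyz=[[0.8,0,0.3],[0.8,0,0.2],[0.8,0,0.1],[0.8,0,0.1],[0.8,0,0],[0,0,0]], rotation=[[0,-0.3,0],[0,0,0],[0,0,0],[0,0,0],[0,0,0],[0,0,0]], gripper=[1.2,1.2,1.2,1.2,1.2,1.2])

```text
time_s: 7.53
ee_pos: [0.6573, 0.0986, 0.04]
tcp_rot: [-62.2, 89.9, -68.2]
contact_force: [-3.3, -0.9, -2.8]
opening: 0.168
```

Run:
```python
from h import *
arc(2)
snap('wrist','w3.png'); snap('scene','s3.png')
for c in ['wrist','scene','top']:
    if c=='top': snap('top','t3.png')
    print(c,[(np.round(d['at'],4).tolist(),round(d['p'],2)) for d in optics.mark_of(c,'bail_grip')])
```

```text
op 14.808537958621358 x,z,y 0.1207669893004259 -0.004049388726144673 -0.00012332878111486707 r 0.12083485943114516 ang -1.9204419421462846
down,fwd cm [(np.float64(-0.2), np.float64(-0.08)), (np.float64(-0.2), np.float64(0.0))]
shift cm [0. 0. 0.] rotvec [0.06 0.03 0.05] q [-1.6 44.7 69.8 -0.1 65.5  4.3] F [-3.32 -0.91 -2.8 ] t 7.53 pos [0.6573 0.0986 0.04  ]
tool axes [[0.0, 0.103, 0.995], [-0.001, 0.995, -0.103], [-1.0, -0.001, 0.0]]
wrist [([0.6555, 0.0967, 0.05], 0.63)]
scene [([0.6585, 0.0974, 0.0493], 0.79)]
top []
```

View pics/w3.png

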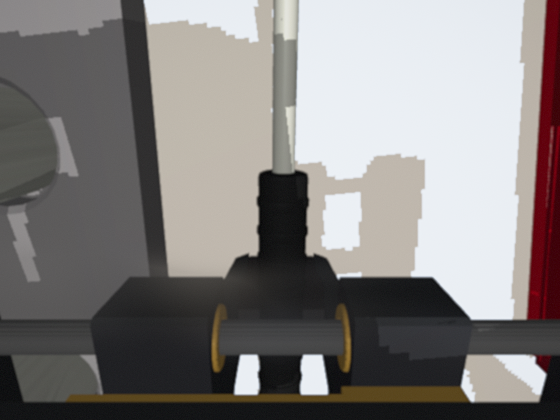

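View pics/s3.png

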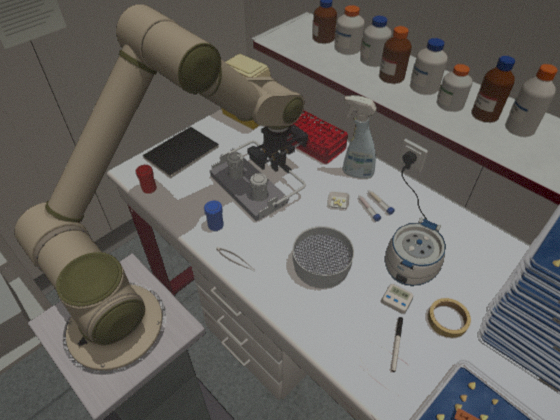

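The handle lies almost level, with the grip in the fingers at wrist (283,230). My estimate of its height is 46–50 mm. To be sure it is in the clips, I'll release, rise, close the fingers and press down on the grip from above.

send_rows(xyz=[[0,0,0],[0,0,0],[0,0,0],[0,0,0],[-2.0,0,0],[-2.0,0,0],[-2.0,0,0],[0,0,0],[0,0,0],[0,0,0]], rotation=[[0,0,0],[0,0,0],[0,0,0],[0,0,0],[0,0,0],[0,0,0],[0,0,0],[0,0,0],[0,0,0],[0,0,0]], gripper=[4,4,4,4,4,4,4,0,0,0])

```text
time_s: 8.67
ee_pos: [0.6599, 0.0991, 0.107]
tcp_rot: [2.9, 89.3, -2.9]
contact_force: [0.0, -0.9, 0.6]
opening: 0.254
```

send_rows(xyz=[[0,0,0],[0,0,0],[0,0,0],[0,0,0],[0,0,0]], rotation=[[0,0,0],[0,0,0],[0,0,0],[0,0,0],[0,0,0]], gripper=[0,0,0,0,0])

```text
time_s: 9.08
ee_pos: [0.6587, 0.0991, 0.103]
tcp_rot: [1.9, 89.6, -4.0]
contact_force: [-0.5, -0.2, 0.0]
opening: 0.005
```

Run:
```python
from h import *
arc(2)
snap('wrist','w4.png')
print([(np.round(d['at'],4).tolist(),round(d['p'],2)) for d in optics.mark_of('wrist','bail_grip')])
```

```text
op 0.4389003379733664 x,z,y 0.12204293116665325 0.05903177463946627 0.0005296851859684645 r 0.135570009459442 ang 25.81290527016183
down,fwd cm [(np.float64(3.22), np.float64(-0.51)), (np.float64(2.68), np.float64(0.3))]
shift cm [0. 0. 0.] rotvec [ 0.1   0.36 -0.01] q [-1.6 40.6 66.6 -0.  72.5  4.3] F [-0.46 -0.17  0.03] t 9.08 pos [0.6587 0.0991 0.103 ]
tool axes [[0.006, 0.102, 0.995], [-0.0, 0.995, -0.102], [-1.0, 0.0, 0.006]]
[([0.6582, 0.0976, 0.0496], 0.7), ([0.5321, 0.0507, 0.0117], 0.22)]
```

View pics/w4.png

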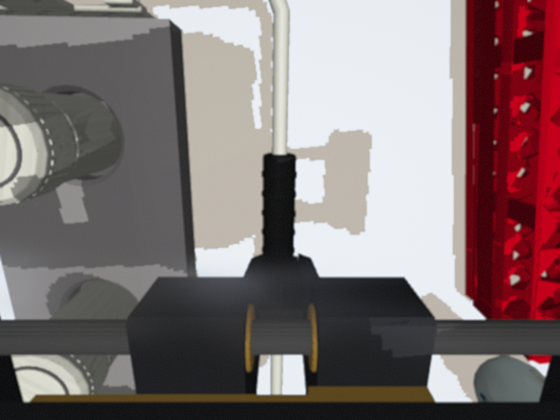

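send_rows(xyz=[[1.2,0,-0.1],[1.0,0,0],[0.5,0,0],[0.4,0,0],[0.4,0,0],[0.4,0,0]], rotation=[[0,0,0],[0,0,0],[0,0,0],[0,0,0],[0,0,0],[0,0,0]], gripper=[0,0,0,0,0,0])

```text
time_s: 9.68
ee_pos: [0.659, 0.0992, 0.0717]
tcp_rot: [-0.3, 89.3, -6.1]
contact_force: [-16.3, -0.9, 34.1]
opening: 0.007
```

send_rows(xyz=[[0.5,0,0],[0.5,0,0],[0.5,0,0]], rotation=[[0,0,0],[0,0,0],[0,0,0]], gripper=[0,0,0])

```text
time_s: 9.93
ee_pos: [0.6589, 0.0993, 0.0717]
tcp_rot: [-4.3, 88.8, -10.0]
contact_force: [-17.0, -0.9, 34.5]
opening: 0.008
```

The grip top stopped rigidly at 54.7 mm under 34 N. The expected height is 55 mm, so the handle is down. Now rise and go to the right-hand jar.

send_rows(xyz=[[-3,0,0],[-3.5,0,0],[-3.5,0,0],[-1,0,0],[0,0,-3.0],[0,0,-3.0],[0,-1.5,-3.0],[0,-1.5,-3],[0,-1.0,0],[0,0,0]], rotation=[[0,0,0],[0,0,0],[0,0,0],[0,0,0],[0,0,0],[0,0,0],[0,0,0],[0,0,0],[0,0,0],[0,0,0]], gripper=[0,0,4,8.8,8.8,8.8,8.8,8.8,8.8,8.8])

```text
time_s: 10.77
ee_pos: [0.528, 0.0717, 0.187]
tcp_rot: [-2.4, 88.5, -8.0]
contact_force: [0.2, -0.1, 0.3]
opening: 0.584
```

Run:
```python
from h import *
c,x,y=frame()
for cam in ['wrist','scene','top']:
    snap(cam,cam[0]+'5.png')
    for l in ['jar_1','bail_grip','well_right','well_left','sieve_rim']: print(cam,l,[(np.round(d['at'],4).tolist(),round(d['p'],2)) for d in optics.mark_of(cam,l)])
    print([(np.round(d['at'],4).tolist(),round(d['p'],2)) for d in optics.boxes_of(cam,'jar_1')])
go([*W['R'],.081],x)
```

```text
wrist jar_1 [([0.5475, 0.1746, 0.0125], 0.94), ([0.5297, 0.0479, 0.0118], 0.69), ([0.3742, 0.0701, 0.0004], 0.6)]
wrist bail_grip [([0.6599, 0.0974, 0.0447], 0.84)]
wrist well_right [([0.5366, 0.1124, -0.0022], 0.6)]
wrist well_left []
wrist sieve_rim []
[([0.5282, 0.0583, 0.0952], 0.91), ([0.5438, 0.1732, 0.0956], 0.9), ([0.3823, 0.0759, 0.0851], 0.76)]
scene jar_1 [([0.3731, 0.0714, -0.0026], 0.93), ([0.5259, 0.055, 0.0118], 0.76), ([0.3238, 0.3345, -0.0026], 0.63), ([0.5391, 0.171, 0.0169], 0.49), ([0.5374, 0.1102, 0.0013], 0.36)]
scene bail_grip [([0.66, 0.0988, 0.0464], 0.65)]
scene well_right [([0.5298, 0.0492, 0.0178], 0.75)]
scene well_left []
scene sieve_rim [([0.4881, -0.2368, 0.0674], 0.9)]
[([0.5159, 0.0417, 0.0797], 0.84), ([0.5251, 0.1535, 0.0613], 0.76), ([0.3644, 0.0533, 0.0694], 0.76), ([0.3156, 0.3176, 0.061], 0.71)]
top jar_1 [([0.3244, 0.3293, 0.0018], 0.64), ([0.3766, 0.0673, 0.0009], 0.51), ([0.5403, -0.4379, -0.001], 0.46), ([0.5332, 0.0521, 0.0104], 0.45)]
top bail_grip [([0.6544, 0.0945, 0.0415], 0.67)]
top well_right [([0.5312, 0.0525, 0.0133], 0.69)]
top well_left [([0.544, 0.1748, 0.0141], 0.58)]
top sieve_rim [([0.4879, -0.2333, 0.0699], 0.58)]
[([0.3276, 0.3212, 0.0845], 0.71), ([0.372, 0.0542, 0.0816], 0.57), ([0.5266, 0.03, 0.0933], 0.42)]
shift cm [10.56 -2.09  0.19] rotvec [0.38 1.46 0.04] q [-4.9 23.2 84.5 -0.1 70.9  0.8] F [0.27 0.48 0.83] t 11.82 pos [0.5285 0.0728 0.1865]
tool axes [[0.025, 0.097, 0.995], [-0.003, 0.995, -0.097], [-1.0, -0.001, 0.026]]
```

View pics/w5.png

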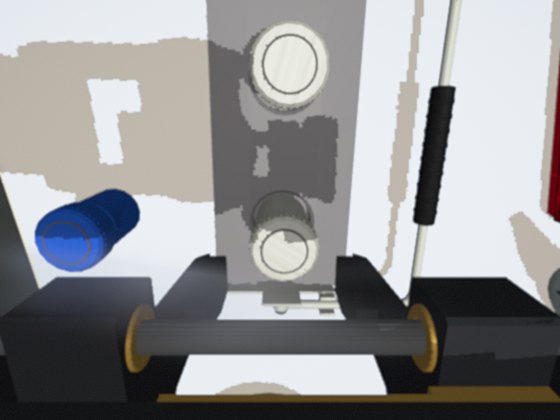

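View pics/s5.png

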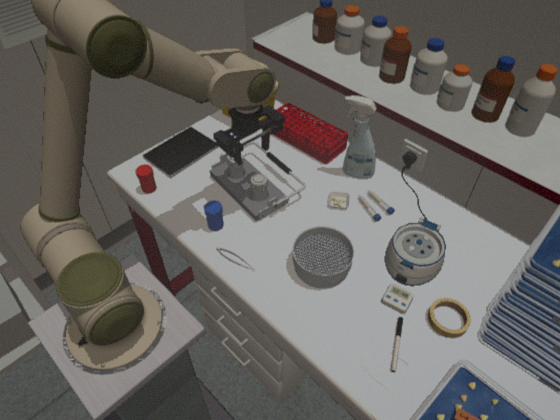

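The handle is down, with the grip at wrist (434,155). The lids are at wrist (289,65) for the left jar and (284,250) for the right. I'll locate the lid tops from these pixels at z = 96 mm.

```bash
cat >> h.py <<'E'
def ray(s,px,z):
    d=np.array([(px[0]-s['cx'])/s['fx'],(px[1]-s['cy'])/s['fy'],1]); T=s['cam_to_world']; d=T[:3,:3]@d; o=T[:3,3]
    return o+d*(z-o[2])/d[2]
E
python3 - <<'E'
from h import *
s=optics.snapshot('wrist')
for p in [(289,65),(284,251)]: print(ray(s,p,.096))
i=s['img'][160:300,180:380,::-1]; cv2.imwrite('pics/c6.png',cv2.resize(i,None,fx=4,fy=4,interpolation=cv2.INTER_CUBIC))
E
```

```text
[0.54739992 0.17290781 0.096     ]
[0.5328591  0.05267314 0.096     ]
```

View pics/c6.png

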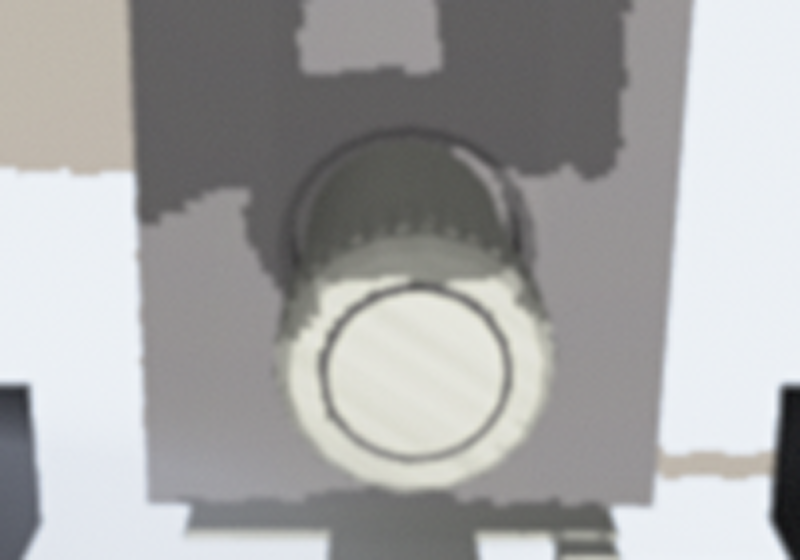

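Right lid centre is at px (284,253), so the jar stands at about (0.5325, 0.0515). Align over it, then descend.

send_rows(xyz=[[0,-2.0,0.4],[0,0,0],[2.5,0,0],[2.5,0,0],[0,0,0]], rotation=[[0.4,1.4,0],[0,0,0],[0,0,0],[0,0,0],[0,0,0]], gripper=[8.8,8.8,8.8,8.8,8.8])

```text
time_s: 12.28
ee_pos: [0.5315, 0.0524, 0.1367]
tcp_rot: [-2.8, 89.7, -8.9]
contact_force: [-0.3, -0.7, -1.4]
opening: 0.999
```

Run:
```python
from h import *
c,x,y=frame()
go([.5325,.0515,.081],x)
```

```text
shift cm [ 5.57 -0.08  0.08] rotvec [-0.05  0.32  0.02] q [-7.1 26.9 87.6 -0.  65.2 -1.1] F [-0.26 -0.72 -1.43] t 12.28 pos [0.5315 0.0524 0.1367]
tool axes [[0.006, 0.105, 0.994], [-0.001, 0.994, -0.105], [-1.0, -0.0, 0.006]]
```

send_rows(xyz=[[2.0,-0.1,0.1],[2.0,0,0],[1.3,0,0],[0,0,0],[0,0,0],[0,0,0],[0,0,0],[0,0,0],[0,0,0],[0,0,0]], rotation=[[0,0.3,0],[0,0,0],[0,0,0],[0,0,0],[0,0,0],[0,0,0],[0,0,0],[0,0,0],[0,0,0],[0,0,0]], gripper=[8.8,8.8,8.8,8.8,4.0,4.0,4.0,4.0,4.0,4.0], squeeze=30)

```text
time_s: 13.12
ee_pos: [0.5352, 0.0531, 0.0907]
tcp_rot: [1.6, 89.4, -4.4]
contact_force: [0.0, -0.7, 0.1]
opening: 0.573
```

send_rows(xyz=[[0,0,0],[0,0,0]], rotation=[[0,0,0],[0,0,0]], gripper=[4.0,4.0])

```text
time_s: 13.28
ee_pos: [0.535, 0.0531, 0.0907]
tcp_rot: [1.5, 89.4, -4.5]
contact_force: [-0.3, 0.1, -2.9]
opening: 0.56
```

Run:
```python
from h import *
c,x,y=frame()
print(bot.state()['opening']*88)
go([.5325,.0515,.081],x); snap('wrist','w7.png')
```

```text
49.27986391582918
shift cm [ 0.97 -0.19 -0.25] rotvec [ 0.02  0.57 -0.01] q [-7.  30.7 90.2  0.  58.6 -1. ] F [-0.3   0.14 -2.89] t 13.28 pos [0.535  0.0531 0.0907]
tool axes [[0.01, 0.104, 0.995], [-0.001, 0.995, -0.104], [-1.0, 0.0, 0.01]]
```

View pics/w7.png

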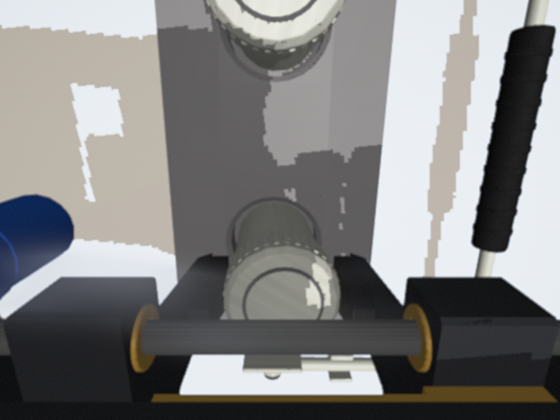

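Both fingers touch the lid (opening 49 mm), but about 10 mm too high. I'll regrasp lower.

send_rows(xyz=[[0,0,0],[0,0,0],[0,0,0],[1.0,-0.1,0],[0,0,0],[0.2,0,0],[0,0,0],[0,0,0],[0,0,0],[0,0,0]], rotation=[[0,0,0],[0,0.5,0],[0,0,0],[0,0,0],[0,0,0],[0,0,0],[0,0,0],[0,0,0],[0,0,0],[0,0,0]], gripper=[6.5,6.5,6.5,6.5,6.5,6.5,4,4,4,4])

```text
time_s: 14.17
ee_pos: [0.5349, 0.052, 0.0774]
tcp_rot: [138.8, 90.0, 132.8]
contact_force: [-0.4, -0.4, -1.2]
opening: 0.552
```

send_rows(xyz=[[0,0,0],[0,0,0],[0,0,0],[0,0,0]], rotation=[[0,0,0],[0,0,0],[0,0,0],[0,0,0]], gripper=[4.0,4.0,4.0,4.0])

```text
time_s: 14.5
ee_pos: [0.535, 0.052, 0.0774]
tcp_rot: [102.6, 90.0, 96.6]
contact_force: [0.1, -0.5, -0.8]
opening: 0.55
```

Run:
```python
from h import *
c,x,y=frame()
print(bot.state()['opening']*88)
go([.5325,.0515,.081],x)
```

```text
48.366791507613016
shift cm [-0.36 -0.07 -0.24] rotvec [ 0.02 -0.   -0.02] q [-7.1 31.9 90.6  0.  57.5 -1.1] F [ 0.12 -0.52 -0.84] t 14.5 pos [0.535  0.052  0.0774]
tool axes [[-0.0, 0.104, 0.995], [0.0, 0.995, -0.104], [-1.0, 0.0, -0.0]]
```

Good grasp. Lift 5 cm.

send_rows(xyz=[[-0.8,0,0],[-0.9,0,0],[-0.9,0,0],[-0.9,0,0],[-0.9,0,0],[-0.6,0,0],[0,0,0],[0,0,0],[0,0,0],[0,0,0]], rotation=[[0,0,0],[0,0,0],[0,0,0],[0,0,0],[0,0,0],[0,0,0],[0,0,0],[0,0,0],[0,0,0],[0,0,0]], gripper=[4,4,4,4,4,4,4,4,4,4])

```text
time_s: 15.33
ee_pos: [0.5349, 0.052, 0.1334]
tcp_rot: [19.6, 89.9, 13.6]
contact_force: [-0.9, -0.6, -3.2]
opening: 0.553
```

Run:
```python
from h import *
c,x,y=frame()
F=[]
for k in range(5):
    optics.snapshot('wrist'); F.append(bot.state()['contact_force'])
print(np.round(F,2)); snap('scene','s8.png')
print(bot.state()['opening']*88)
go([.535,.052,.0774],x)
```

```text
[[ 0.5   0.13 -2.94]
 [ 0.33  0.58 -4.08]
 [ 0.02 -0.57 -3.57]
 [ 0.78 -0.61 -2.58]
 [ 0.4  -0.27 -3.44]]
48.36023861282719
shift cm [ 5.6 -0.  -0. ] rotvec [ 0.02  0.06 -0.02] q [-7.1 27.5 87.1  0.  65.3 -1.1] F [ 0.59 -0.11 -3.61] t 15.63 pos [0.535  0.052  0.1334]
tool axes [[0.001, 0.104, 0.995], [0.0, 0.995, -0.104], [-1.0, 0.0, 0.001]]
```

View pics/s8.png

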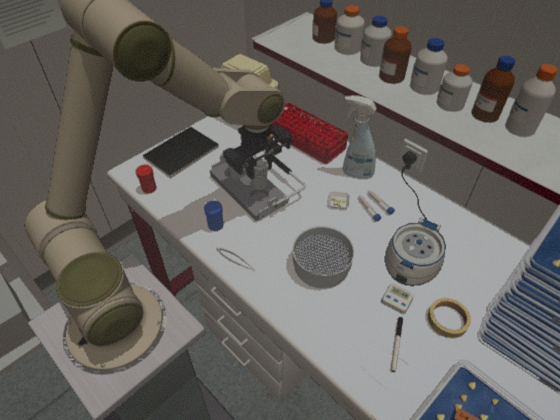

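Mean lift force is 3.4 N, which fits the lighter jar (3.2–3.8 N). Lower it straight back into its well.

send_rows(xyz=[[0.9,0,0],[0.9,0,0],[0.9,0,0],[0.9,0,0],[0.8,0,0],[0.5,0,0],[0.3,0,0],[0,0,0],[0,0,0]], rotation=[[0,0,0],[0,0,0],[0,0,0],[0,0,0],[0,0,0],[0,0,0],[0,0,0],[0,0,0],[0,0,0]], gripper=[4,4,4,4,4,4,4,4,4])

```text
time_s: 16.38
ee_pos: [0.534, 0.0523, 0.0769]
tcp_rot: [174.8, 89.9, 168.9]
contact_force: [-0.1, -0.5, -2.5]
opening: 0.551
```

Run:
```python
from h import *
c,x,y=frame()
go([.535,.052,.0774],x)
```

```text
shift cm [-0.05 -0.02  0.1 ] rotvec [ 0.05 -0.09 -0.01] q [-7.1 31.9 90.7  0.  57.4 -1.1] F [-0.06 -0.5  -2.46] t 16.38 pos [0.534  0.0523 0.0769]
tool axes [[-0.002, 0.103, 0.995], [0.0, 0.995, -0.103], [-1.0, 0.0, -0.002]]
```

Back at the seat height. Open wide, hold, then rise.

send_rows(xyz=[[0,0,0],[0,0,0],[0,0,0],[0,0,0],[0,0,0],[0,0,0],[-2.5,0,0],[-3.0,0,0],[-3.5,0,0],[0,0,0]], rotation=[[0,0,0],[0,0,0],[0,0,0],[0,0,0],[0,0,0],[0,0,0],[0,0,0],[0,0,0],[0,0,0],[0,0,0]], gripper=[8.8,8.8,8.8,8.8,8.8,8.8,8.8,8.8,8.8,8.8])

```text
time_s: 17.22
ee_pos: [0.5348, 0.052, 0.1695]
tcp_rot: [172.8, 89.9, 166.8]
contact_force: [0.5, -0.9, 0.9]
opening: 0.997
```

Run:
```python
from h import *
c,x,y=frame()
s=snap('wrist','w9.png')
for l in ['jar_1','bail_grip']: print(l,[(np.round(d['at'],4).tolist(),round(d['p'],2)) for d in optics.mark_of('wrist',l)])
go([.547,.172,.079],x)
```

```text
jar_1 [([0.3749, 0.0679, -0.0013], 0.83), ([0.5316, 0.0497, 0.0118], 0.76), ([0.5473, 0.1732, 0.0092], 0.75)]
bail_grip [([0.6557, 0.0963, 0.0449], 0.77), ([0.543, 0.1737, 0.0124], 0.39)]
shift cm [ 8.44 12.07  0.31] rotvec [ 0.01 -0.69 -0.02] q [-7.1 25.5 84.8  0.  70.4 -1.1] F [ 0.4  -0.66 -0.11] t 17.37 pos [0.5324 0.0522 0.1634]
tool axes [[-0.012, 0.104, 0.995], [0.002, 0.995, -0.104], [-1.0, 0.0, -0.012]]
```

View pics/w9.png

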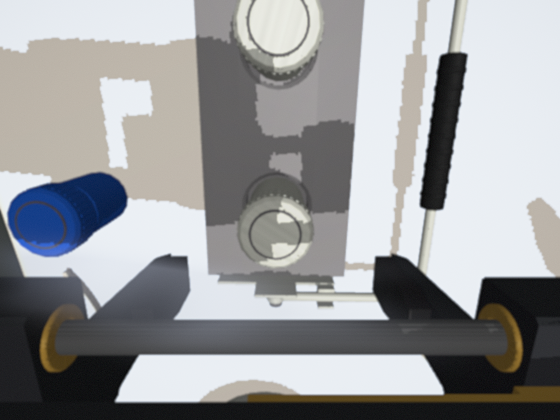

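The lighter jar stands seated at (275,232) and the handle is still down. Next, the left jar at (278,22).

send_rows(xyz=[[0,2.5,0.3],[0,2.5,0],[0,2.5,0],[0,2.5,0],[0,2.0,0],[0,0,0],[0,0,0]], rotation=[[0,-0.7,0],[0,0,0],[0,0,0],[0,0,0],[0,0,0],[0,0,0],[0,0,0]], gripper=[8.8,8.8,8.8,8.8,8.8,8.8,8.8])

```text
time_s: 17.95
ee_pos: [0.5452, 0.1749, 0.1525]
tcp_rot: [-170.8, 89.0, -176.9]
contact_force: [0.6, 0.5, 0.2]
opening: 0.999
```

Run:
```python
from h import *
c,x,y=frame()
s=snap('wrist','w10.png')
for l in ['jar_1']: print(l,[(np.round(d['at'],4).tolist(),round(d['p'],2)) for d in optics.mark_of('wrist',l)])
go([.547,.172,.079],x)
```

```text
jar_1 [([0.5446, 0.172, 0.0128], 0.67)]
shift cm [ 7.38 -0.17  0.32] rotvec [-0.25 -0.95  0.15] q [ 5.8 29.6 79.3  0.1 72.1 12. ] F [-0.05 -0.33 -0.98] t 18.05 pos [0.5453 0.1741 0.1528]
tool axes [[-0.017, 0.108, 0.994], [-0.001, 0.994, -0.108], [-1.0, -0.003, -0.017]]
```

View pics/w10.png

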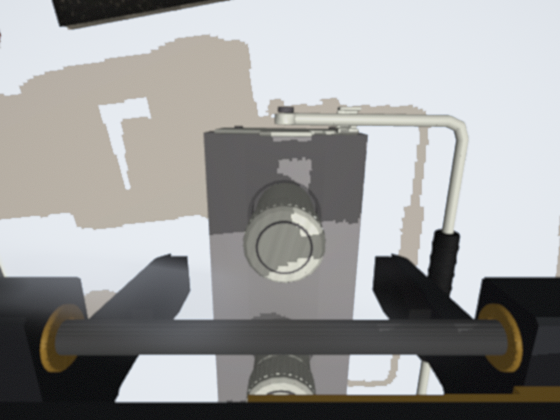

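Left lid at (285,247), centred between the fingers. Descend.

send_rows(xyz=[[0,-0.2,0.2],[2.0,0,0],[2.0,0,0],[2.0,0,0],[0.8,0,0],[0,0,0],[0,0,0]], rotation=[[-0.2,-0.9,0.1],[0,0,0],[0,0,0],[0,0,0],[0,0,0],[0,0,0],[0,0,0]], gripper=[8.8,8.8,8.8,8.8,8.8,8.8,8.8])

```text
time_s: 18.63
ee_pos: [0.5486, 0.1646, 0.0833]
tcp_rot: [-9.1, 89.6, -15.5]
contact_force: [-0.7, 0.2, 0.1]
opening: 0.997
```

Run:
```python
from h import *
c,x,y=frame()
go([.547,.172,.078],x)
```

```text
shift cm [ 0.52  0.72 -0.25] rotvec [-0.43  0.35  0.06] q [ 4.9 34.1 84.6 -0.1 61.  11.4] F [-0.67  0.23  0.07] t 18.63 pos [0.5486 0.1646 0.0833]
tool axes [[0.006, 0.111, 0.994], [-0.002, 0.994, -0.111], [-1.0, -0.001, 0.006]]
```

send_rows(xyz=[[0.5,0.7,-0.1],[0,0,0],[0,0,0]], rotation=[[-0.4,0.3,0],[0,0,0],[0,0,0]], gripper=[8.8,8.8,8.8])

```text
time_s: 18.88
ee_pos: [0.5497, 0.1717, 0.0803]
tcp_rot: [-2.5, 89.7, -8.5]
contact_force: [0.1, -0.8, -0.1]
opening: 1.001
```

Run:
```python
from h import *
c,x,y=frame()
go([.547,.172,.078],x)
```

```text
shift cm [ 0.22  0.   -0.27] rotvec [-0.04  0.26  0.01] q [ 5.6 34.6 84.2 -0.1 61.  11.6] F [ 0.09 -0.76 -0.13] t 18.88 pos [0.5497 0.1717 0.0803]
tool axes [[0.004, 0.105, 0.994], [-0.001, 0.995, -0.105], [-1.0, -0.0, 0.004]]
```

send_rows(xyz=[[0.2,0,-0.2],[0,0,0],[0,0,0],[0,0,0],[0,0,0],[0,0,0],[0,0,0],[0,0,0],[0,0,0],[0,0,0]], rotation=[[0,0.2,0],[0,0,0],[0,0,0],[0,0,0],[0,0,0],[0,0,0],[0,0,0],[0,0,0],[0,0,0],[0,0,0]], gripper=[4,4,4,4,4,4,4,4,4,4], squeeze=40)

```text
time_s: 19.72
ee_pos: [0.5475, 0.1725, 0.0798]
tcp_rot: [6.6, 89.9, 0.6]
contact_force: [-0.5, 0.3, 1.1]
opening: 0.55
```

send_rows(xyz=[[-0.8,0,0],[-0.9,0,0],[-0.9,0,0],[-0.9,0,0],[-0.9,0,0],[-0.6,0,0],[0,0,0],[0,0,0],[0,0,0],[0,0,0]], rotation=[[0,0,0],[0,0,0],[0,0,0],[0,0,0],[0,0,0],[0,0,0],[0,0,0],[0,0,0],[0,0,0],[0,0,0]], gripper=[4,4,4,4,4,4,4,4,4,4])

```text
time_s: 20.55
ee_pos: [0.5461, 0.1722, 0.1335]
tcp_rot: [-159.2, 89.9, -165.1]
contact_force: [0.5, -0.6, -6.3]
opening: 0.551
```

Run:
```python
from h import *
c,x,y=frame()
F=[]
for k in range(5):
    optics.snapshot('wrist'); F.append(bot.state()['contact_force'])
print(np.round(F,2)); snap('scene','s11.png')
print(bot.state()['opening']*88)
go([.488,-.236,.069+.1+.066],x)
```

```text
[[-0.01  0.15 -6.35]
 [ 0.12  0.36 -6.15]
 [ 0.38  0.23 -6.01]
 [-0.19 -0.66 -6.17]
 [-0.35  0.51 -6.45]]
48.733944096324116
shift cm [-10.12 -41.22  -1.57] rotvec [ 0.01 -0.1   0.04] q [ 5.7 30.6 81.2 -0.  68.3 11.6] F [-0.21  1.05 -6.46] t 20.85 pos [0.5462 0.1723 0.1336]
tool axes [[-0.002, 0.104, 0.995], [-0.0, 0.995, -0.104], [-1.0, -0.001, -0.002]]
```

View pics/s11.png

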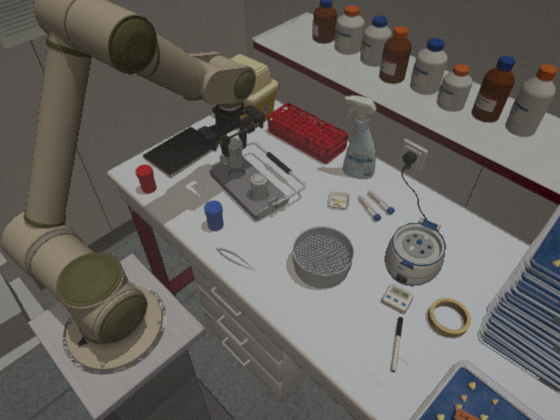

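Lift force is 6.2 N, so this is the heavier jar. The lighter one stands in its well at scene (258,185). Raise it, then carry it to the sieve.

send_rows(xyz=[[-1.0,0,0],[-1.5,0,0],[-2.0,0,0],[-2.0,0,0],[-1.5,0,0],[-1.0,0,0],[0,-0.7,-0.1],[0,-1.4,-0.1],[0,-2.0,-0.1],[0,-2.4,-0.1]], rotation=[[0,0,0],[0,0,0],[0,0,0],[0,0,0],[0,0,0],[0,0,0],[0,0,0],[0,0,0],[0,0,0],[0,0,0]], gripper=[4,4,4,4,4,4,4,4,4,4])

```text
time_s: 21.68
ee_pos: [0.5338, 0.1073, 0.2304]
tcp_rot: [-179.8, 89.8, 174.6]
contact_force: [0.2, -0.7, -6.1]
opening: 0.555
```

send_rows(xyz=[[0,-2.5,-0.1],[0,-2.5,-0.1],[0,-2.5,-0.1],[0,-2.5,-0.1],[0,-2.5,-0.1],[0,-2.5,-0.1],[0,-2.5,-0.1],[0,-2.5,-0.1],[0,-2.5,-0.1],[0,-2.5,-0.1]], rotation=[[0,0,0],[0,0,0],[0,0,0],[0,0,0],[0,0,0],[0,0,0],[0,0,0],[0,0,0],[0,0,0],[0,0,0]], gripper=[4,4,4,4,4,4,4,4,4,4])

```text
time_s: 22.52
ee_pos: [0.486, -0.16, 0.2241]
tcp_rot: [179.7, 89.0, 173.8]
contact_force: [0.7, -0.1, -5.9]
opening: 0.551
```

Run:
```python
from h import *
c,x,y=frame()
go([.488,-.236,.069+.1+.066],x)
```

```text
shift cm [-1.11 -7.54  0.95] rotvec [ 0.15 -1.03 -0.  ] q [-31.3  19.9  82.9  -0.4  78.2 -25.4] F [ 0.72 -0.14 -5.94] t 22.52 pos [ 0.486  -0.16    0.2241]
tool axes [[-0.018, 0.101, 0.995], [0.002, 0.995, -0.101], [-1.0, 0.0, -0.018]]
```

send_rows(xyz=[[-0.3,-1.8,0.2],[-0.3,-1.6,0.2],[-0.3,-1.2,0.2],[-0.2,-0.8,0.2],[0,-0.4,0],[0,0,0],[0,0,0],[0,0,0]], rotation=[[0.1,-1.0,0],[0,0,0],[0,0,0],[0,0,0],[0,0,0],[0,0,0],[0,0,0],[0,0,0]], gripper=[4,4,4,4,4,4,4,4])

```text
time_s: 23.18
ee_pos: [0.4812, -0.2279, 0.2315]
tcp_rot: [164.2, 89.5, 157.8]
contact_force: [-0.2, 0.3, -6.2]
opening: 0.546
```

Run:
```python
from h import *
c,x,y=frame()
snap('scene','s12.png'); snap('wrist','w12.png'); snap('top','t12.png')
for cam in ['scene','top']:
  for l in ['jar_1','sieve_rim','bail_grip']: print(cam,l,[(np.round(d['at'],3).tolist(),round(d['p'],2)) for d in optics.mark_of(cam,l)])
go([.488,-.236,.069+.1+.066],x); print(bot.state()['qd'].round(2))
```

```text
scene jar_1 [([0.322, 0.333, -0.002], 0.88), ([0.373, 0.069, 0.0], 0.75), ([0.476, -0.232, 0.166], 0.71), ([0.526, 0.055, 0.013], 0.56)]
scene sieve_rim [([0.486, -0.242, 0.07], 0.77)]
scene bail_grip [([0.659, 0.097, 0.045], 0.77)]
top jar_1 [([0.532, 0.051, 0.01], 0.8), ([0.375, 0.066, -0.004], 0.55), ([0.324, 0.332, 0.002], 0.53), ([0.478, -0.233, 0.166], 0.45)]
top sieve_rim []
top bail_grip [([0.658, 0.097, 0.041], 0.79), ([0.535, 0.111, 0.044], 0.59), ([0.695, -0.125, 0.005], 0.3)]
shift cm [-0.33 -0.67  0.75] rotvec [-0.43 -0.46 -0.11] q [-38.1  21.4  79.2  -0.2  79.9 -31.6] F [-0.09  0.55 -6.22] t 23.63 pos [ 0.4813 -0.2285  0.2318]
tool axes [[-0.008, 0.112, 0.994], [0.003, 0.994, -0.112], [-1.0, 0.002, -0.008]]
[-0.08  0.01 -0.08 -0.04  0.02  0.02]
```

View pics/s12.png

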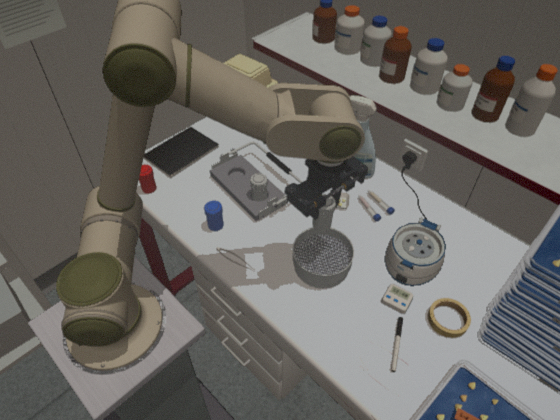

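View pics/w12.png

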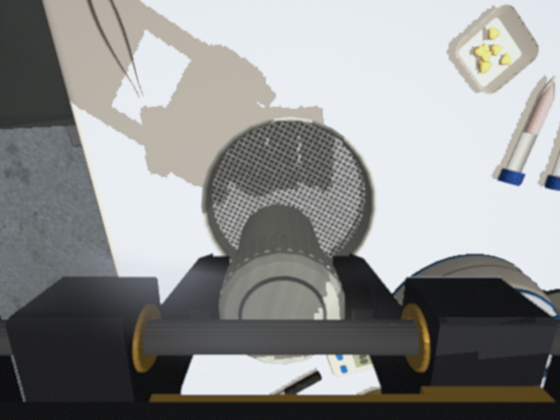

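The heavy jar hangs upright above the sieve (scene (323,215), mouth at (323,245)), about 12 mm off centre. The lighter jar stands at (258,182) and the handle is down. One small centring move, then settle.

send_rows(xyz=[[0,-0.6,0.7],[0,0,0],[0,0,0],[0,0,0],[0,0,0],[0,0,0],[0,0,0],[0,0,0],[0,0,0],[0,0,0]], rotation=[[-0.4,-0.4,0],[0,0,0],[0,0,0],[0,0,0],[0,0,0],[0,0,0],[0,0,0],[0,0,0],[0,0,0],[0,0,0]], gripper=[4,4,4,4,4,4,4,4,4,4])

```text
time_s: 24.47
ee_pos: [0.4882, -0.236, 0.2316]
tcp_rot: [106.0, 89.9, 100.0]
contact_force: [0.0, 0.0, -6.7]
opening: 0.548
```

Run:
```python
from h import *
c,x,y=frame()
snap('scene','s13.png')
for l in ['jar_1','sieve_rim','bail_grip','timer','weigh_boat']: print(l,[(np.round(d['at'],3).tolist(),round(d['p'],2)) for d in optics.mark_of('scene',l)])
go([.488,-.236,.235],x); print(bot.state()['opening']*88)
i=cv2.imread('pics/s13.png')[100:300,180:400]; cv2.imwrite('pics/c13.png',cv2.resize(i,None,fx=3,fy=3))
```

```text
jar_1 [([0.325, 0.334, -0.001], 0.81), ([0.484, -0.24, 0.164], 0.8), ([0.372, 0.071, -0.001], 0.74), ([0.527, 0.058, 0.01], 0.64), ([0.487, -0.237, -0.003], 0.15)]
sieve_rim [([0.485, -0.24, 0.07], 0.88), ([0.695, -0.12, -0.001], 0.46)]
bail_grip [([0.66, 0.098, 0.047], 0.77), ([0.694, -0.122, -0.001], 0.61)]
timer [([0.538, -0.438, 0.0], 0.87)]
weigh_boat [([0.695, -0.122, 0.0], 0.68)]
shift cm [-0.35  0.   -0.03] rotvec [ 0.01 -0.03 -0.12] q [-38.4  22.1  78.    0.1  80.  -32.4] F [ 0.38  0.24 -6.62] t 24.77 pos [ 0.4883 -0.236   0.2315]
tool axes [[-0.0, 0.104, 0.995], [0.002, 0.995, -0.104], [-1.0, 0.002, -0.001]]
48.73804195125398
```

View pics/c13.png

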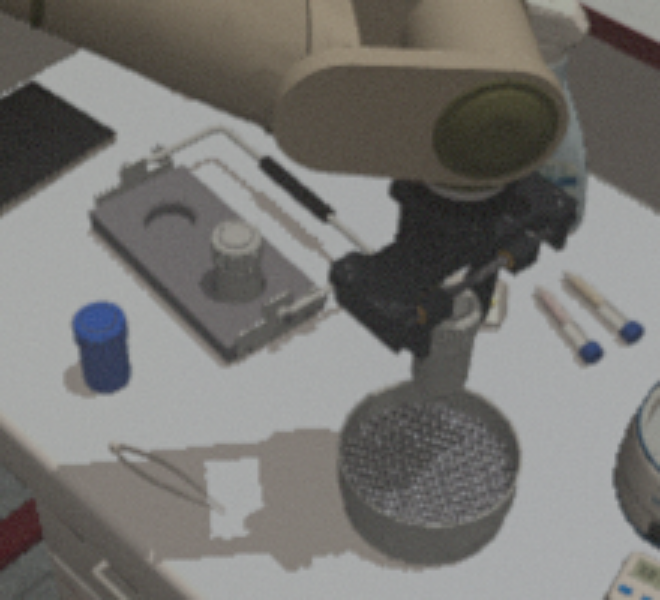

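All the checks agree: the jar is centred about 96 mm above the rim, the lighter jar is seated, the handle is down and the bystanders are where they were.

```bash
python3 -c "
from bench import bot
print(bot.finish_job())"
```

```text
the job is handed in; nothing more can be done
None
```

The job is handed in after about 25 s, with the heavier jar held above the sieve and the handle down. No verdict was reported.

- **Handle:** I folded it down by the grip, then pressed on it from above. It stopped rigidly with the grip's top at 54.7 mm (55 mm expected). Later camera readings of the grip's height ranged from about 41 to 47 mm, around the nominal 46 mm.
- **Weighing:** the right jar read about 3.4 N, so it is the lighter one. I put it back in its well, let go, and saw it upright and seated. The left jar read about 6.2 N, so it is the heavier one.
- **Last checks:** the heavier jar is held upright and still within about 5 mm of the sieve's centre, about 95 mm above the rim. The timer and weighing boat are where they started, to within the few millimetres the cameras resolve.

No final check failed. My first grasp on the right jar's lid was about 10 mm too high, so I opened and gripped lower before lifting.

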